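# Load the hive monitor's battery and click its lid shut

### The arm

A 7-joint arm with a two-finger parallel gripper is mounted at the origin on the work surface. World frame = base frame: x ahead of the robot, y to its left, z up, the work surface at z = 0. Lengths are in m, angles in rad, forces in N, time in s.
With the tool pointing down it reaches from about 0.4 to 0.85 m from the base axis. Payload 10.4 kg.
Tool frame: the origin (TCP) lies between the finger pads; the fingertips stand 22 mm ahead of it and the grasp point (between the pads) lies 3 mm ahead of it (r.nose_length is the distance from the TCP to the fingertips, in m); z points along the fingers, y is the line along which they close (so a half turn about z gives the same grasp; the last joint's range is limited). The gripper opens to 87 mm and grips with 3 to 60 N. Pads are 19 mm wide; open, the fingers measure 117 mm over their backs; the gripper's body (75 mm by 190 mm) begins 51 mm behind the grasp point.
Start: joints at [-1.291, 0.332, -0.065, 1.46, 0.022, 1.35, -0.088], TCP at [0.186, 0.597, 0.212] pointing down, gripper open.
Joint ranges: [-2.6, 2.6], [-0.5, 2.12], [-1.47, 1.34], [0.16, 2.42], [-1.27, 4.41], [0.06, 2.06], [-2.6, 2.6]. Speed limits (rad/s): [2.22, 2.22, 2.79, 2.79, 3.14, 3.14, 3.14].

### API

Orientations are given as a unit quaternion [x, y, z, w].
In Python, from bench import readout, cams, r gives the robot as it stands. The module is installed in compiled form; this text tells all that it offers.
- The arm moves only by the tool step_arm, never from a script. Its argument "deltas" is a list that holds one entry, the list of rows, each a list of 7 numbers: the turn, a rotation vector about the tool's x, y, z in rad, then the shift along the tool's x, y, z in m, then the opening in per cent of the stroke, from 0 (shut) to 100 (fully open). A call has 1 to 20 rows; each row is the pose to reach, as a shift and turn from the pose commanded when the call began, along the tool's axes at that moment; what a row does not reach only later rows make up. A row lasts 1/8 s, in which the tool goes at most 62.5 mm and 10.7 degrees, less where a joint would pass 70% of its speed; a pose out of reach is approached as far as the arm can. A call with a gripper value outside its range is refused whole. The fingers move at their own pace and stop on an object; "squeeze" is the grip in N (left out, the last holds). Time passes only in rows, so rows that repeat a pose let the fingers close. It gives the time, the measured TCP pose, the force, the opening and the grip force at its end, in the units of the state.
- readout.read_state(): the state, without advancing time (a new reading comes with each control period).
- cams.camera(name): name is "scene" or "top" or "wrist"; returns a dict with "img" (384x512x3 uint8, red, green, blue), "fx", "fy", "cx", "cy" (pixels), "origin" and "rotation" of the camera in the world; the wrist camera has in their place "T_tool_cam" (4x4, takes a point from camera to tool coordinates, whose origin is the TCP and whose axes are the flange's). Camera axes: x right, y up, looking along -z (the intrinsics and any distortion apply to the point x, -y, -z); pixel columns grow to the right and rows downward; lengths in m; the calibration is good to about 2 mm. The wrist camera is an equidistant fisheye: a pixel r from the principal point sees the ray r / f radians off the axis. A picture is of the moment at which its call begins: read the wrist's pose just before it. There is no depth.
- r.close_job(): hands the job in; it is judged then, once.
The state is a dict: "time": time; "joint_positions": joint angles; "joint_vel": joint speeds; "joint_torque": joint torques, N m; "ee_pos": TCP position; "eef_rot": TCP orientation; "ft_force": force on the tool from outside, world axes, zero at the start; "torque": the same for the moment, N m; "width": finger opening in m; "grip_force": force on a finger pad.
Only numpy, scipy, OpenCV 4.12 (cv2) and the standard library are available. Lean on these libraries where they do the work, as an engineer would, in place of code of your own. Each camera call takes 0.05 s, during which the arm holds its last target. There are 200 camera calls.

### The job

Take the charged battery pack (green top) out of the charger and lay it fully home in the battery bay of the hive monitor; the bay has no finger room at the pack's ends, so put the pack down and take it again by its long sides, and never drop it. Then let go, swing the lid over and press its far edge down past the spring catch until it clicks shut and stays shut. Leave the two red packs in the charger and do not push anything else on the bench about.

Things in the scene. Friction and masses are not known exactly. Their poses are not given: they have to be found in the camera images.
- pack_green: the charged battery pack: grey block with green top and green band, 58 long x 36 wide x 36 high, about 0.17 kg; origin at the centre of its underside, x along its 58 mm length, z up. Starts upright in one of the three charger slots. Both ways round are alike
- pack_red_a: flat battery pack, same block with red top and band, in another charger slot; stays there
- pack_red_b: second flat battery pack with red top and band, in another charger slot; stays there
- charger: black fixed charger: base 54 (x) x 166 (y) x 22 high, origin at the centre of its underside. Packs stand on the base (z 22) at y -50, 0, 50, length along x. Dividers 8 thick (y -76, -25, 25, 76), 50 long in x, rise to z 63, 5 above the packs: a pack can be taken only by its two end faces, which stand 2 beyond the base, open at front and back
- monitor: hive monitor: grey open case fixed to the bench, 170 (x) x 190 (y) x 62 high, walls and floor 5 thick; origin at the centre of its underside. Lid hinge along its +x rim; orange spring catch on the middle of its -x wall (sticks out 20). Inside, clear of the bay: green circuit board (top at z 29) at y 48 to 88, white box (top at z 27) at y -87 to -53
- bay (a point): centre of the bay floor, at monitor x -10, y 0, z 5; axes as monitor. The pack lies here upright, length along y, between black end stops 63 apart (34 wide in x, 7 thick, tops 50 above this floor: higher than the pack; no finger room at its ends). Along its sides only low rails 5 high, 42 apart, 5 thick; beyond them clear floor, 41 to the catch-side wall and 64 to the hinge-side wall
- lid (a joint): lid angle: 0 = shut and clicked home, 1.9 = wide open; starts 1.6 to 1.85 (upright or leaning back a little). The stiff hinge holds the lid at any angle (0.24 N m to turn; lid 0.22 kg). At about 0.065 its tongue meets the spring catch; the free edge then needs about 10 to 16 N to pass it and clicks home at 0, where it stays
- lid_hinge (a point): middle of the lid's hinge line, z 62.5, on the case's +x rim. The lid is a white plate 178 from this line to its free edge x 196 wide; its outer face lies 8.5 off the plane through the hinge line. Axes turn with the lid: -x from hinge to free edge, y along the hinge line, z out of the outer face (up when shut)
- lid_edge (a point): centre of the orange press mark on the lid's outer face, 164 from the hinge line, by the free edge and over the catch; axes as lid_hinge. Lies 71 above the bench when the lid is home
- flask: white flask, 68 across x 230 high, origin at its foot; bystander
- jar: amber jar, 72 across x 105 high, origin at its foot; bystander
- tape: blue tape roll lying flat, 64 across x 30 high, origin at its underside; bystander
- hammer: hammer lying on the bench, handle to its -x; bystander
- tin: yellow tin, 75 x 55 x 45 high, origin at the centre of its underside; bystander
- frame_bars: two wooden bars lying flat one on the other, about 32 (x) x 205 (y) x 20 high, origin at the centre of the underside; bystander
- queen_cage: small wooden queen cage lying on the bench, block 80 (x) x 36 (y) x 20 high with three metal discs on top, origin at the centre of the underside; bystander
Mind the look-alikes: they are no part of the job. Leave any orange look-alike of the pack_green alone.

How it is judged:
On the way:
1. the green pack lies fully home in the bay, let go, with the lid still open (x of pack_green in the frame of bay between -0.006 and 0.006 m and y of pack_green in the frame of bay between -0.006 and 0.006 m and z of pack_green in the frame of bay between -0.004 and 0.004 m and angle between the x axis of pack_green and the y axis of bay, either way round below 0.15 rad and angle between pack_green's own z axis and vertical below 0.1 rad and contact force between the fingers and pack_green below 0.05 N and value of joint lid above 1 rad), for 0.2 s.
At the end, for the whole second after the job is handed in: the green pack rests upright on the bay floor within 6 mm of its middle each way (4 mm in height), its length along the monitor's y within 0.15 rad; the lid is clicked home (below 0.02 rad) and stays so untouched; the red packs and all bystanders are within 30 mm of where they started (x of pack_green in the frame of bay between -0.006 and 0.006 m and y of pack_green in the frame of bay between -0.006 and 0.006 m and z of pack_green in the frame of bay between -0.004 and 0.004 m and angle between the x axis of pack_green and the y axis of bay, either way round below 0.15 rad and angle between pack_green's own z axis and vertical below 0.1 rad and contact force between the fingers and pack_green below 0.05 N and value of joint lid below 0.02 rad and velocity of joint lid below 0.05 rad/s and linear speed of pack_green below 0.02 m/s and contact force between the fingers and monitor below 0.05 N and distance of each of pack_red_a, pack_red_b, flask, jar, tape, hammer, tin, frame_bars, queen_cage from where it was at the start of the episode below 0.03 m).
It fails at once if a red pack is moved more than 30 mm (distance of any of pack_red_a, pack_red_b from where it was at the start of the episode above 0.03 m).
It fails at once if a bystander (flask, jar, tape roll, hammer, tin, wooden bars or queen cage) is pushed more than 30 mm from its place (distance of any of flask, jar, tape, hammer, tin, frame_bars, queen_cage from where it was at the start of the episode above 0.03 m).
It fails at once if the flask or the jar is tipped over (angle between any of flask, jar's own z axis and vertical above 0.5 rad).
It fails at once if the green pack is dropped (falls faster than 0.5 m/s out of the hand, a drop of more than about 12 mm) (linear speed of pack_green above 0.5 m/s and contact force between each of the arm, the fingers and pack_green below 0.05 N).
It also fails if it takes over 72 s, if anything falls off the work surface, if the arm or the gripper's body presses on something with over 40 N, if the wrist force passes 120 N, or if a joint passes its speed limit or range.

## Working session

There is one attempt and no reset: what is moved stays moved. The work goes in short steps, Python scripts to look and compute and a tool call to move; the robot and the scene stay as the last step left them, time stands still between calls to the robot, and variables do not carry over. Pictures are saved under pics/ and viewed, at most 12 in all, crops included, and the job is handed in when it is done.

Besides the shell and the picture viewer there is one more tool, called after "Call:" as a command line: name --argument value ..., lists and objects as JSON in quotes. step_arm: Moves the arm, as the interface text tells. Its arguments: {"type":"object","properties":{"deltas":{"type":"array"},"squeeze":{"type":"number"}},"required":["deltas"]}

```bash
mkdir -p pics; python3 - <<'E'
from bench import readout, cams, r
import cv2, numpy as np, pickle
s=readout.read_state(); print({k:np.round(v,4) for k,v in s.items()}, r.nose_length)
D={}
for n in ("scene","top","wrist"):
    c=cams.camera(n); D[n]=c; print(n,{k:np.round(v,3).tolist() for k,v in c.items() if k!="img"})
    cv2.imwrite(f"pics/{n}0.png",c["img"][:,:,::-1])
D['state']=s
pickle.dump(D,open("d0.pkl","wb"))
a=[cv2.imread(f"pics/{n}0.png") for n in("top","scene")]
cv2.imwrite("pics/both.png",cv2.resize(np.vstack(a),None,fx=.78,fy=.78))
E
```

```text
{'time': np.float64(0.0), 'joint_positions': array([-1.2906,  0.3329, -0.0647,  1.4609,  0.0216,  1.3499, -0.0885]), 'joint_vel': array([ 0.0006, -0.0009,  0.0017, -0.0009,  0.0002, -0.0009,  0.0002]), 'joint_torque': array([ 5.00000e-04, -6.23266e+01,  2.47000e-02, -3.89909e+01,
       -6.14000e-02,  3.97000e-02,  2.00000e-04]), 'ee_pos': array([0.1863, 0.5962, 0.2116]), 'eef_rot': array([ 1.508e-01,  9.886e-01, -7.000e-04, -1.000e-04]), 'ft_force': array([-0.6544, -0.3087,  0.1449]), 'torque': array([-0.0248, -0.0005, -0.0263]), 'grip_force': np.float64(0.0), 'width': np.float64(0.087)} 0.022
scene {'fx': 407.676, 'fy': 407.676, 'cx': 250.723, 'cy': 189.274, 'origin': [1.517, -0.143, 0.708], 'rotation': [0.374, 0.295, 0.556, 0.682]}
top {'fx': 389.421, 'fy': 389.421, 'cx': 256.17, 'cy': 195.925, 'origin': [0.439, 0.083, 1.213], 'rotation': [-0.046, 0.044, 0.706, -0.706]}
wrist {'fx': 297.319, 'fy': 297.319, 'cx': 252.333, 'cy': 187.459, 'T_tool_cam': [[-0.001, 0.971, 0.241, 0.065], [1.0, 0.001, -0.0, 0.001], [-0.001, 0.241, -0.971, -0.172], [0.0, 0.0, 0.0, 1.0]]}
```

View pics/top0.png

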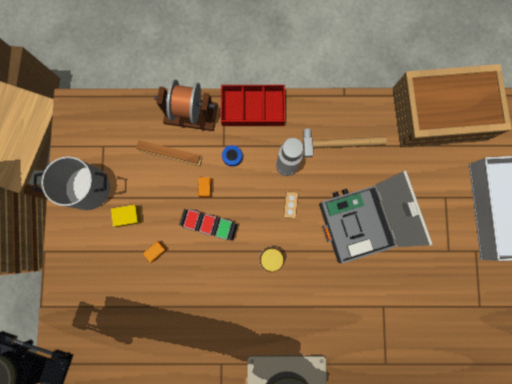

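View pics/scene0.png

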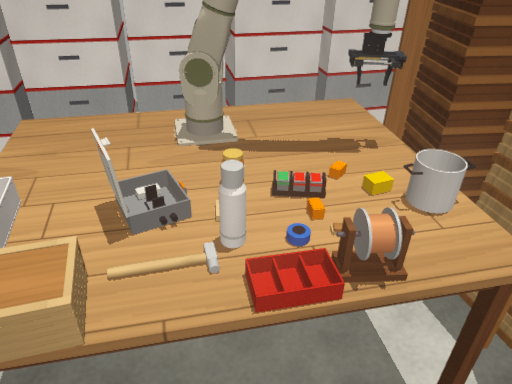

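The top view shows the charger at about (208,225) with the green pack at (227,228) on its -y end. The monitor is at about (357,225), with its lid open to the right and the catch at (326,233). The scene view agrees. Next I'll get coarse positions.

```bash
cat > h.py <<'E'
import numpy as np, cv2
from scipy.spatial.transform import Rotation as R
def rays(c,px,state=None):
    """pixel(s) -> origin, unit world directions"""
    px=np.atleast_2d(np.asarray(px,float)); u=(px[:,0]-c["cx"])/c["fx"]; v=(px[:,1]-c["cy"])/c["fy"]
    if "T_tool_cam" in c:
        T=np.asarray(c["T_tool_cam"]); th=np.hypot(u,v)+1e-12
        d=np.c_[np.sin(th)*u/th,-np.sin(th)*v/th,-np.cos(th)]
        Rt=R.from_quat(state["eef_rot"]).as_matrix()
        return np.array(state["ee_pos"])+Rt@T[:3,3], d@(Rt@T[:3,:3]).T
    d=np.c_[u,-v,-np.ones(len(u))]; d/=np.linalg.norm(d,axis=1)[:,None]
    q=np.asarray(c["rotation"]); M=R.from_quat(q).as_matrix() if q.size==4 else q
    return np.asarray(c["origin"]),d@M.T
def onz(c,px,z,state=None):
    o,d=rays(c,px,state); return o+d*((z-o[2])/d[:,2])[:,None]
def proj(c,P,state=None):
    P=np.atleast_2d(P)
    if "T_tool_cam" in c:
        Rt=R.from_quat(state["eef_rot"]).as_matrix(); T=np.asarray(c["T_tool_cam"])
        p=((P-np.array(state["ee_pos"]))@Rt-T[:3,3])@T[:3,:3]
        rho=np.hypot(p[:,0],p[:,1]); th=np.arctan2(rho,-p[:,2])
        return np.c_[c["cx"]+c["fx"]*th*p[:,0]/rho, c["cy"]-c["fy"]*th*p[:,1]/rho]
    p=(P-np.asarray(c["origin"]))@R.from_quat(c["rotation"]).as_matrix()
    return np.c_[c["cx"]-c["fx"]*p[:,0]/p[:,2],c["cy"]+c["fy"]*p[:,1]/p[:,2]]
def blobs(img,h0,h1,s0=120,v0=60,amin=20):
    hsv=cv2.cvtColor(img,cv2.COLOR_RGB2HSV); m=cv2.inRange(hsv,(h0,s0,v0),(h1,255,255))
    n,l,st,ce=cv2.connectedComponentsWithStats(m)
    return [(ce[i].round(1),st[i].tolist(),l==i) for i in range(1,n) if st[i,4]>=amin]
def grab(name,tag):
    from bench import readout,cams
    import pickle
    s=readout.read_state(); c=cams.camera(name); pickle.dump((s,c),open(tag+".pkl","wb"))
    return s,c
E
python3 - <<'E'
import pickle,numpy as np,cv2
from h import *
D=pickle.load(open("d0.pkl","rb")); t=D["top"]
for nm,h0,h1,z in(("green",45,85,.058),("red",0,4,.058),("red2",175,180,.058),("orange",6,17,.04),("blue",105,125,.03),("yellow",20,32,.045)):
    for ce,st,m in blobs(t["img"],h0,h1,150 if nm!="green" else 100): print(nm,ce,st,onz(t,ce,z)[0].round(3))
for n,p in (("corner TL",(320,204)),("BL",(340,262)),("BR",(396,240)),("TR",(377,186)),("flask",(292,145)),("jar",(272,260))): print(n,onz(t,p,.062)[0].round(3))
im=t["img"][150:280,160:450,::-1]; cv2.imwrite("pics/topcrop.png",cv2.resize(im,None,fx=2.75,fy=2.75,interpolation=cv2.INTER_CUBIC))
E
```

```text
green [343.6 204.2] [327, 194, 36, 21, 316] [ 0.561 -0.174  0.058]
green [223.4 228.5] [217, 220, 14, 18, 171] [0.489 0.183 0.058]
red [252.5 104.6] [221, 85, 64, 41, 2433] [0.87  0.098 0.058]
red [190.9 219.3] [185, 211, 13, 17, 150] [0.517 0.28  0.058]
red [207.2 223.9] [201, 216, 13, 17, 150] [0.503 0.232 0.058]
orange [457.7 100.3] [413, 72, 91, 58, 4405] [ 0.89  -0.544  0.04 ]
orange [269.1 255.1] [39, 86, 473, 298, 48929] [0.411 0.048 0.04 ]
orange [509.1  97.9] [506, 90, 6, 18, 47] [ 0.898 -0.705  0.04 ]
orange [391.9 132.2] [383, 127, 16, 12, 72] [ 0.788 -0.334  0.04 ]
orange [328.8 133.4] [325, 128, 10, 11, 29] [ 0.784 -0.139  0.04 ]
orange [501.  143.3] [487, 132, 25, 24, 235] [ 0.752 -0.669  0.04 ]
orange [223.2 139.4] [218, 135, 10, 10, 34] [0.765 0.189 0.04 ]
orange [183.6 138.4] [181, 136, 7, 6, 20] [0.768 0.311 0.04 ]
orange [215.2 140.4] [211, 137, 10, 7, 23] [0.762 0.213 0.04 ]
orange [191.2 141.2] [188, 139, 7, 7, 20] [0.76  0.287 0.04 ]
orange [247.8 152.8] [243, 151, 10, 5, 20] [0.723 0.112 0.04 ]
orange [201.4 166. ] [198, 161, 9, 11, 24] [0.681 0.255 0.04 ]
oran
[... 1060 characters left out ...]
, 51] [0.444 0.174 0.04 ]
orange [184.7 281.9] [177, 277, 13, 12, 32] [0.333 0.298 0.04 ]
orange [246.2 282.4] [242, 278, 10, 10, 37] [0.331 0.116 0.04 ]
orange [140.9 285.5] [137, 283, 10, 7, 22] [0.322 0.427 0.04 ]
orange [ 42.9 354.7] [37, 352, 13, 6, 23] [0.126 0.703 0.04 ]
orange [330.8 380.9] [328, 378, 8, 6, 24] [ 0.055 -0.127  0.04 ]
blue [231.9 155.5] [222, 146, 20, 20, 214] [0.717 0.162 0.03 ]
yellow [125.1 215.3] [110, 204, 31, 23, 558] [0.53  0.481 0.045]
yellow [271.6 259.6] [261, 248, 23, 24, 420] [0.398 0.041 0.045]
corner TL [ 0.562 -0.103  0.062]
BL [ 0.392 -0.158  0.062]
BR [ 0.455 -0.324  0.062]
TR [ 0.616 -0.275  0.062]
flask [ 0.741 -0.022  0.062]
jar [0.397 0.04  0.062]
```

View pics/topcrop.png

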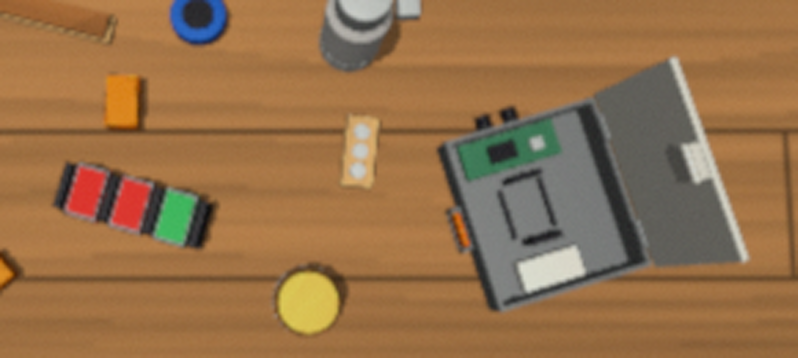

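The crop confirms the layout: green pack at the -y end of the charger, monitor catch facing the robot's left, and a free strip around world (0.58, 0.09) for the put-down. I'm moving to hover over the green pack with the tool's y along its length.

Call:
step_arm --deltas '[[[0,0,1.55,-0.41,-0.304,0,100],[0,0,1.55,-0.41,-0.304,0,100],[0,0,1.55,-0.41,-0.304,0,100],[0,0,1.55,-0.41,-0.304,0,100],[0,0,1.55,-0.41,-0.304,0,100],[0,0,1.55,-0.41,-0.304,0,100],[0,0,1.55,-0.41,-0.304,0,100],[0,0,1.55,-0.41,-0.304,0,100],[0,0,1.55,-0.41,-0.304,0,100],[0,0,1.55,-0.41,-0.304,0,100],[0,0,1.55,-0.41,-0.304,0,100],[0,0,1.55,-0.41,-0.304,0,100]]]'

```text
time: 1.65
ee_pos: [0.4863, 0.1855, 0.2124]
eef_rot: [0.798, 0.602, -0.0, -0.0]
ft_force: [0.5, -0.0, 1.0]
width: 0.0869
grip_force: 0.0
```

```bash
python3 - <<'E'
from h import *
import pickle
s,c=grab("wrist","w1"); cv2.imwrite("pics/w1.png",c["img"][:,:,::-1])
print(s["time"],s["ee_pos"],s["eef_rot"])
for nm,h0,h1 in(("green",45,85),("red",0,4)):
    for ce,st,m in blobs(c["img"],h0,h1,110,amin=150): 
        box=cv2.minAreaRect(np.argwhere(m)[:,::-1].astype(np.float32))
        print(nm,ce,st,onz(c,ce,.058,s)[0].round(4), onz(c,cv2.boxPoints(box),.058,s)[:,:2].round(4).tolist())
D=pickle.load(open("d0.pkl","rb")); t=D["top"]
# lid free edge: ray in plane y_mon=0
cen=np.array([.506,-.215]); a=np.deg2rad(-72.4); mx=np.array([np.cos(a),np.sin(a)]); my=np.array([-mx[1],mx[0]])
for p in((407,172),(431,245),(419,208)):
    o,d=rays(t,p); d=d[0]; h=np.array([*(cen+mx*.085),.0625])
    X=lambda k:o+k*d
    k=np.linspace(.5,1.3,4000); P=o+k[:,None]*d; x=(P[:,:2]-h[:2])@mx; z=P[:,2]-.0625
    i=np.argmin(abs(np.hypot(x,z)-.178)); print(P[i].round(3),"lid",np.arctan2(z[i],-x[i]).round(3),"y",((P[i,:2]-h[:2])@my).round(3))
E
```

```text
1.65 [0.4863205  0.18554844 0.21236376] [ 7.98446617e-01  6.02065579e-01 -4.74451673e-05 -1.88208899e-04]
green [254.5 172.8] [233, 160, 45, 27, 1118] [0.4898 0.1871 0.058 ] [[0.4709, 0.2077], [0.5178, 0.1942], [0.5101, 0.1655], [0.4623, 0.1792]]
red [254.7  82.9] [232, 70, 46, 27, 1205] [0.5174 0.2829 0.058 ] [[0.4978, 0.3037], [0.5447, 0.2903], [0.5368, 0.2625], [0.4898, 0.2759]]
red [490.5 151.2] [462, 92, 50, 129, 4970] [0.8205 0.1295 0.058 ] [[0.7798, 0.2192], [0.8853, 0.2054], [0.8681, 0.0049], [0.7556, 0.0439]]
red [254.8 128.5] [232, 115, 46, 28, 1175] [0.5037 0.2345 0.058 ] [[0.484, 0.2558], [0.5311, 0.2423], [0.5231, 0.2136], [0.4755, 0.2272]]
[ 0.625 -0.297  0.238] lid 1.737 y 0.088
[ 0.441 -0.347  0.239] lid 1.691 y -0.102
[ 0.533 -0.323  0.239] lid 1.717 y -0.007
```

View pics/w1.png

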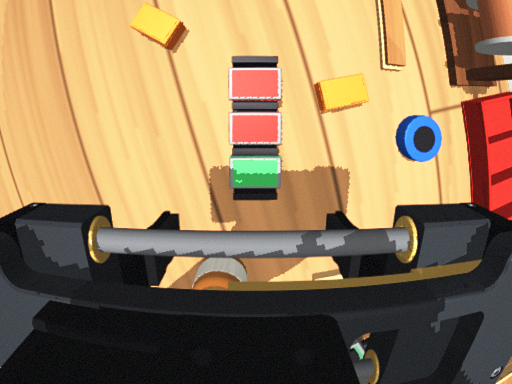

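The wrist view shows the charger centred. The green pack is at (254,173), i.e. world (0.4897, 0.187), with red packs at (255,128) and (255,83). Nothing is in the way of its ends. Descending and gripping by the end faces.

Call:
step_arm --deltas '[[[0,0,0,0.002,0.003,0.05,100],[0,0,0,0.002,0.003,0.1,100],[0,0,0,0.002,0.003,0.13,100],[0,0,0,0.002,0.003,0.15,100],[0,0,0,0.002,0.003,0.163,100],[0,0,0,0.002,0.003,0.163,100],[0,0,0,0.002,0.003,0.163,50],[0,0,0,0.002,0.003,0.163,50],[0,0,0,0.002,0.003,0.163,50],[0,0,0,0.002,0.003,0.163,50],[0,0,0,0.002,0.003,0.163,50],[0,0,0,0.002,0.003,0.163,50]]]' --squeeze 25

```text
time: 3.2
ee_pos: [0.4905, 0.1853, 0.0495]
eef_rot: [0.799, 0.601, 0.0, -0.0]
ft_force: [-0.4, 0.6, 0.4]
width: 0.0448
grip_force: 0.0
```

The fingers closed to 45 mm with no force, so I need to look.

```bash
python3 - <<'E'
from h import *
s,c=grab("scene","s2"); s2,w=grab("wrist","w2"); s2,t=grab("top","t2")
print(s["width"],s["grip_force"],s2["ee_pos"],s2["width"])
a=cv2.resize(c["img"][120:240,220:370],(400,320)); b=cv2.resize(w["img"],(400,300)); d=cv2.resize(t["img"][180:260,150:270],(400,267))
im=np.zeros((600,800,3),np.uint8); im[:300,:400]=b; im[:267,400:]=d; im[280:600,400:]=a
cv2.imwrite("pics/c2.png",im[:,:,::-1])
E
```

```text
0.04480726874446816 0.0 [0.49047694 0.18524352 0.04941736] 0.04389145558240559
```

View pics/c2.png

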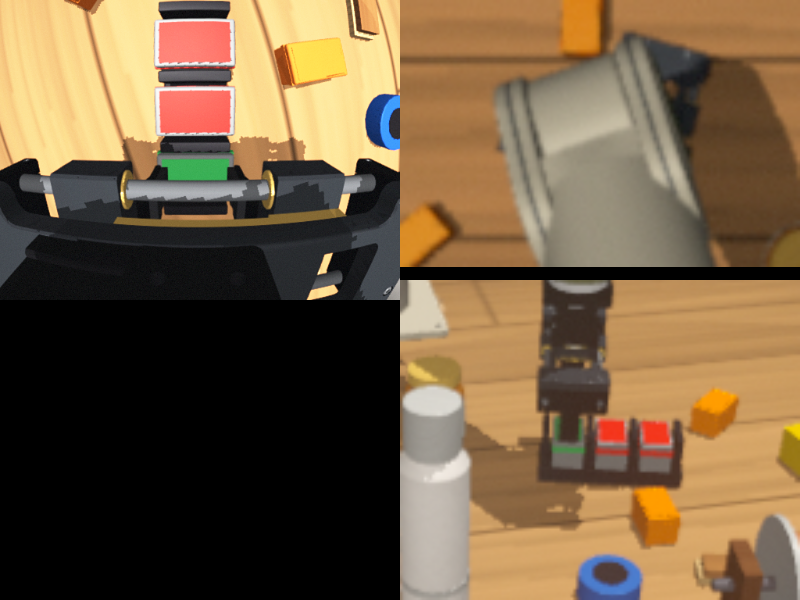

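```bash
python3 - <<'E'
from h import *
import pickle
s,c=pickle.load(open("s2.pkl","rb")); _,w=pickle.load(open("w2.pkl","rb"))
M=R.from_quat(s["eef_rot"]).as_matrix(); p=np.array(s["ee_pos"]); pc=np.array([.4897,.1867])
ty=M[:,1]; tx=M[:,0]
for k in(-.022,.022,.037): 
  P=p+ty*k+np.array([0,0,-.022]); print("tip",k,P.round(3),proj(c,P).round(1)[0],proj(w,P,s).round(1)[0])
for e in(-.029,.029):
  for wd in (-.018,.018):
   for z in(.022,.058):
    P=np.array([*(pc+e*ty[:2]+wd*tx[:2]),z]); print("pack",e,wd,z,proj(c,P).round(1)[0],proj(w,P,s).round(1)[0])
cr=lambda im,y0,y1,x0,x1,f:cv2.resize(im[y0:y1,x0:x1],None,fx=f,fy=f,interpolation=cv2.INTER_CUBIC)
a=cr(c["img"],150,205,255,335,10)
b=cr(w["img"],170,280,180,330,5)
cv2.imwrite("pics/c3.png",cv2.resize(np.hstack([cv2.resize(a,(800,550)),cv2.resize(b,(750,550))]),(800,284))[:,:,::-1])
E
```

```text
tip -0.022 [0.469 0.191 0.027] [282.  180.3] [219.8 213.2]
tip 0.022 [0.512 0.179 0.027] [281.9 187.8] [283.4 213.1]
tip 0.037 [0.526 0.175 0.027] [281.9 190.5] [304.7 212.9]
pack -0.029 -0.018 0.022 [276.7 180.1] [210.2 232.5]
pack -0.029 -0.018 0.058 [277.2 170.4] [202.6 254.7]
pack -0.029 0.018 0.022 [288.  180.7] [208.1 184.4]
pack -0.029 0.018 0.058 [288.7 171. ] [199.2 198.7]
pack 0.029 -0.018 0.022 [276.3 190.1] [289.9 232.5]
pack 0.029 -0.018 0.058 [276.9 180.1] [296.7 254.7]
pack 0.029 0.018 0.022 [288.1 190.7] [291.7 184.4]
pack 0.029 0.018 0.058 [288.8 180.7] [299.6 198.7]
```

View pics/c3.png

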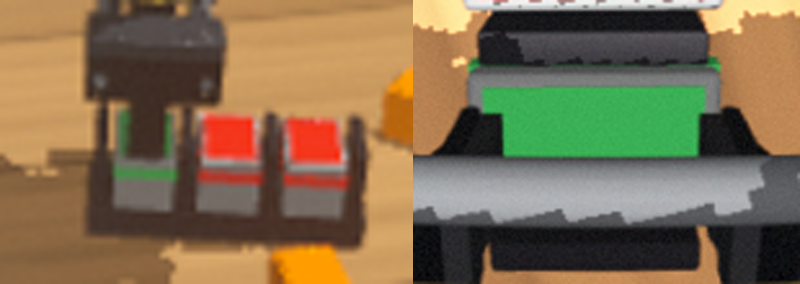

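```bash
python3 - <<'E'
from h import *
import pickle
s,w=pickle.load(open("w2.pkl","rb")); s1,w1=pickle.load(open("w1.pkl","rb"))
for S,W in((s1,w1),(s,w)):
  B=[b for b in blobs(W["img"],0,4,110,amin=500) if abs(b[0][0]-254)<20]
  P=onz(W,[b[0] for b in B],.058,S); print([b[:2] for b in B],P.round(4).tolist(),np.linalg.norm(P[0]-P[1]))
from bench import readout
st=readout.read_state(); print(st["time"],st["joint_positions"].round(3),st["width"],st["grip_force"],st["ft_force"],st["ee_pos"])
E
```

```text
[(array([254.7,  82.9]), [232, 70, 46, 27, 1205]), (array([254.8, 128.5]), [232, 115, 46, 28, 1175])] [[0.5174, 0.2829, 0.058], [0.5037, 0.2345, 0.058]] 0.05021412400311104
[(array([248.8,  53.4]), [203, 27, 93, 54, 4665]), (array([249.3, 142.4]), [204, 116, 91, 54, 4809])] [[0.5173, 0.2825, 0.058], [0.5037, 0.2349, 0.058]] 0.049469815983799986
3.35 [-0.79   0.279  0.389  1.925 -0.128  0.961 -0.623] 0.04358013158962235 0.0 [-0.07959469 -0.65919356  0.15526416] [0.49046447 0.18528332 0.04940458]
```

The arm pose is right (red packs measured at the same place), yet the fingers show no contact. I'll open them at this height and check numerically how far down they reach in the scene view.

Call:
step_arm --deltas '[[[0,0,0,0,0,0,100],[0,0,0,0,0,0,100],[0,0,0,0,0,0,100],[0,0,0,0,0,0,100],[0,0,0,0,0,0,100]]]'

```text
time: 3.98
ee_pos: [0.4905, 0.1852, 0.0494]
eef_rot: [0.799, 0.601, 0.0, -0.0]
ft_force: [0.3, -0.2, -0.2]
width: 0.0836
grip_force: 0.0
```

```bash
python3 - <<'E'
from h import *
s,c=grab("scene","s3"); s2,w=grab("wrist","w3")
print(s["width"],s["ee_pos"])
print(c["img"][170:200,278:290:2].tolist().__len__())
for r_ in range(168,202): print(r_,[tuple(int(v) for v in c["img"][r_,x]) for x in(276,279,282,285,288)])
M=R.from_quat(s["eef_rot"]).as_matrix(); p=np.array(s["ee_pos"])
for z in(.027,.058):
  for k in(.0435,.058):print(z,k,proj(c,np.array([*(p+M[:,1]*k)[:2],z])).round(1))
for ce,st,m in blobs(w["img"],45,85,110,amin=100): print(ce,st,onz(w,ce,.058,s2).round(4))
E
```

```text
0.08360887165003128 [0.49048238 0.18523394 0.04941951]
30
168 [(63, 47, 36), (62, 45, 36), (62, 43, 37), (63, 44, 36), (64, 44, 36)]
169 [(124, 89, 57), (112, 79, 53), (65, 48, 39), (62, 43, 33), (71, 51, 40)]
170 [(193, 146, 91), (170, 132, 85), (63, 47, 36), (63, 45, 36), (111, 79, 52)]
171 [(187, 140, 90), (131, 127, 81), (62, 44, 35), (64, 45, 34), (149, 112, 75)]
172 [(186, 139, 89), (66, 104, 55), (62, 44, 34), (63, 45, 33), (122, 105, 82)]
173 [(190, 143, 91), (67, 106, 58), (65, 46, 36), (62, 44, 32), (122, 106, 83)]
174 [(193, 145, 89), (66, 106, 57), (65, 47, 37), (64, 46, 35), (123, 106, 85)]
175 [(192, 145, 92), (68, 104, 57), (65, 47, 37), (63, 45, 34), (118, 106, 85)]
176 [(190, 144, 89), (68, 90, 53), (65, 48, 38), (63, 44, 34), (100, 100, 86)]
177 [(190, 144, 91), (67, 90, 52), (63, 45, 35), (64, 47, 35), (101, 101, 88)]
178 [(185, 140, 88), (67, 92, 54), (66, 47, 38), (64, 46, 35), (103, 107, 89)]
179 [(111, 86, 59), (70, 88, 53), (65, 47, 37), (64, 45, 33), (103, 106, 90)]
180 [(90, 76, 47), (79, 73, 61), (65, 46, 38), (64, 47, 37), (111, 107, 97)]
181 [(73, 63, 44)
[... 1133 characters left out ...]
(76, 55, 42), (73, 53, 43)]
196 [(135, 99, 62), (118, 86, 55), (117, 85, 53), (104, 76, 52), (99, 71, 50)]
197 [(131, 96, 61), (131, 96, 60), (129, 94, 57), (130, 94, 59), (155, 113, 70)]
198 [(129, 94, 60), (129, 93, 59), (130, 95, 60), (132, 96, 59), (206, 158, 99)]
199 [(132, 95, 60), (134, 97, 60), (136, 97, 61), (138, 101, 62), (214, 165, 105)]
200 [(138, 99, 61), (139, 100, 65), (139, 101, 64), (140, 101, 63), (214, 165, 104)]
201 [(140, 102, 65), (140, 102, 64), (140, 102, 63), (140, 102, 63), (214, 165, 104)]
0.027 0.0435 [[281.8 191.8]]
0.027 0.058 [[281.8 194.5]]
0.058 0.0435 [[282.4 183.2]]
0.058 0.058 [[282.4 185.8]]
[249.7 216.9] [207, 203, 86, 28, 2300] [[0.4918 0.1934 0.058 ]]
```

With the fingers open, their tips end at row 184. That puts the tips at about z 0.060, roughly 33 mm higher than the stated nose length implies, while the camera and pose agree with the world. The tool is therefore effectively shorter than stated. I'll go 30 mm lower and grip again, watching the force.

Call:
step_arm --deltas '[[[0,0,0,0,0,0.01,100],[0,0,0,0,0,0.02,100],[0,0,0,0,0,0.03,100],[0,0,0,0,0,0.03,100],[0,0,0,0,0,0.03,60],[0,0,0,0,0,0.03,50],[0,0,0,0,0,0.03,50],[0,0,0,0,0,0.03,50],[0,0,0,0,0,0.03,50],[0,0,0,0,0,0.03,50]]]' --squeeze 25

```text
time: 5.32
ee_pos: [0.4905, 0.1853, 0.0196]
eef_rot: [0.799, 0.601, 0.0, -0.0]
ft_force: [-1.5, 0.1, 3.6]
width: 0.0578
grip_force: 25.0
```

The grip holds at 57.8 mm with 25 N. Next: lift, carry over to (0.58, 0.09) with the length turned along the monitor's y, and lower to just above the bench.

Call:
step_arm --deltas '[[[0,0,0,0,0,-0.02,50],[0,0,0,0,0,-0.045,50],[0,0,0,0,0,-0.075,50],[0,0,-0.1,-0.012,0.02,-0.08,50],[0,0,-0.25,-0.025,0.04,-0.08,50],[0,0,-0.4,-0.04,0.07,-0.08,50],[0,0,-0.5,-0.055,0.09,-0.08,50],[0,0,-0.586,-0.067,0.112,-0.08,50],[0,0,-0.586,-0.067,0.112,-0.08,50],[0,0,-0.586,-0.067,0.112,-0.06,50],[0,0,-0.586,-0.067,0.112,-0.03,50],[0,0,-0.586,-0.067,0.112,0.0,50],[0,0,-0.586,-0.067,0.112,0.012,50],[0,0,-0.586,-0.067,0.112,0.018,50],[0,0,-0.586,-0.067,0.112,0.018,50]]]' --squeeze 25

```text
time: 7.2
ee_pos: [0.5797, 0.09, 0.0019]
eef_rot: [0.592, 0.806, 0.0, 0.0]
ft_force: [-0.1, -0.2, -0.5]
width: 0.0579
grip_force: 25.0
```

Call:
step_arm --deltas '[[[0,0,0,0,0,0.002,50],[0,0,0,0,0,0.003,50],[0,0,0,0,0,0.004,50],[0,0,0,0,0,0.0045,50]]]'

```text
time: 7.7
ee_pos: [0.5796, 0.0898, -0.0024]
eef_rot: [0.592, 0.806, 0.0, -0.0]
ft_force: [-4.5, -0.4, 10.2]
width: 0.0579
grip_force: 25.0
```

The pack is on the bench (10 N contact). I'll open, rise, and hover high over the monitor, turned ready for the side grip, to measure it.

Call:
step_arm --deltas '[[[0,0,0,0,0,-0.001,100],[0,0,0,0,0,-0.001,100],[0,0,0,0,0,-0.001,100],[0,0,0,0,0,-0.001,100],[0,0,0,0,0,-0.001,100],[0,0,0,0,0,-0.05,100],[0,0,0,0,0,-0.11,100],[0,0,0.1,0,0,-0.17,100],[0,0,1.571,-0.228,-0.221,-0.28,100],[0,0,1.571,-0.228,-0.221,-0.28,100],[0,0,1.571,-0.228,-0.221,-0.28,100],[0,0,1.571,-0.228,-0.221,-0.28,100],[0,0,1.571,-0.228,-0.221,-0.28,100],[0,0,1.571,-0.228,-0.221,-0.28,100],[0,0,1.571,-0.228,-0.221,-0.28,100],[0,0,1.571,-0.228,-0.221,-0.28,100],[0,0,1.571,-0.228,-0.221,-0.28,100],[0,0,1.571,-0.228,-0.221,-0.28,100],[0,0,1.571,-0.228,-0.221,-0.28,100]]]'

```text
time: 10.07
ee_pos: [0.4368, -0.1939, 0.2769]
eef_rot: [0.988, 0.152, 0.0, -0.0]
ft_force: [0.1, 0.2, -0.5]
width: 0.0874
grip_force: 0.0
```

```bash
python3 - <<'E'
from h import *
s,c=grab("wrist","w4"); t0,t=grab("top","t4")
print(s["time"],s["ee_pos"],s["eef_rot"])
cv2.imwrite("pics/w4.png",cv2.resize(c["img"],(800,600))[:,:,::-1])
# pack in wrist + top view
for nm,C,S in(("w",c,s),("t",t,None)):
  for ce,st,m in blobs(C["img"],45,85,110,amin=60):
    box=cv2.minAreaRect(np.argwhere(m)[:,::-1].astype(np.float32)); B=onz(C,cv2.boxPoints(box),.036,S)[:,:2]
    print(nm,ce,st,onz(C,ce,.036,S)[0].round(4),B.round(4).tolist())
E
```

```text
10.075 [ 0.43683302 -0.19390473  0.27688626] [ 9.88316403e-01  1.52416158e-01  4.47059213e-06 -5.18520041e-05]
w [102.6  22.4] [94, 7, 18, 32, 477] [0.5803 0.0904 0.036 ] [[0.5536, 0.0979], [0.6055, 0.1149], [0.6069, 0.0839], [0.5562, 0.0678]]
w [112.3  28.1] [94, 6, 24, 37, 101] [0.5736 0.0695 0.036 ] [[0.5475, 0.0944], [0.6095, 0.0769], [0.5991, 0.0475], [0.5383, 0.0645]]
w [293.3  75.4] [248, 62, 63, 28, 373] [ 0.571 -0.21   0.036] [[0.5358, -0.1558], [0.5724, -0.1455], [0.5974, -0.2272], [0.5603, -0.2375]]
t [255.9 199. ] [250, 191, 13, 17, 150] [0.5798 0.0873 0.036 ] [[0.5986, 0.1082], [0.6071, 0.0799], [0.5615, 0.0664], [0.5531, 0.0945]]
t [343.4 204.3] [327, 194, 36, 21, 280] [ 0.5634 -0.1784  0.036 ] [[0.5663, -0.1265], [0.5971, -0.227], [0.5624, -0.2364], [0.5318, -0.1363]]
```

View pics/w4.png

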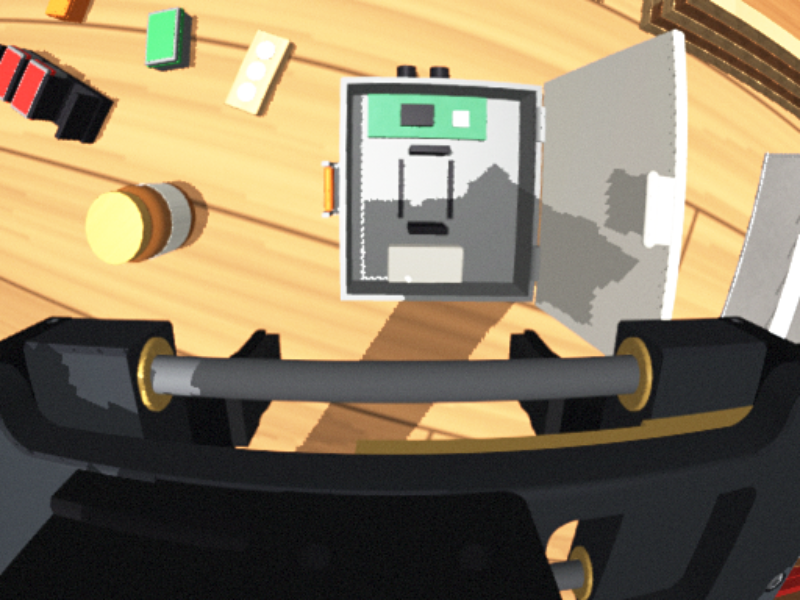

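The hover view shows the whole monitor: outer rim corners near (340,78), (543,80), (341,300) and (534,302) in the 800-px picture; end stops at (430,150) and (428,228); rails at x≈402 and 451. I'll convert these to world.

```bash
python3 - <<'E'
from h import *
import pickle
s,c=pickle.load(open("w4.pkl","rb")); f=.64
rim=np.array([(340,78),(543,80),(341,300),(534,302)])*f
P=onz(c,rim,.062,s)[:,:2]; print("rim TL TR BL BR",P.round(4).tolist(),"mean",P.mean(0).round(4))
for a,b in((0,1),(2,3),(2,0),(3,1)): d=P[b]-P[a]; print(np.linalg.norm(d).round(4),np.rad2deg(np.arctan2(d[1],d[0])).round(2))
g=cv2.cvtColor(c["img"],cv2.COLOR_RGB2GRAY)
m=((g<55)*255).astype(np.uint8); m[:85]=0; m[155:]=0; m[:,:240]=0; m[:,310:]=0
n,l,st,ce=cv2.connectedComponentsWithStats(m)
for i in range(1,n):
  if st[i,4]>6:
    x,y,w,h,_=st[i]; print(st[i],ce[i].round(1), "z.055",onz(c,ce[i],.055,s)[0,:2].round(4),"z.010",onz(c,ce[i],.010,s)[0,:2].round(4))
for i in range(86,152,3): print(i,g[i,250:300].tolist()) if i in(98,110,116,122,143,146) else 0
o=[b for b in blobs(c["img"],6,17,150,amin=30) if 195<b[0][0]<225 and 95<b[0][1]<145]
print([b[:2] for b in o])
E
```

```text
rim TL TR BL BR [[0.5697, -0.1042], [0.6249, -0.2668], [0.3887, -0.16], [0.438, -0.3231]] mean [ 0.5053 -0.2135]
0.1716 -71.25
0.1703 -73.18
0.1894 17.13
0.1952 16.77
[262  97  24   2  38] [272.1  97.6] z.055 [ 0.5303 -0.1908] z.010 [ 0.5337 -0.1928]
[287 127   3  13  25] [287.6 132.8] z.055 [ 0.4922 -0.2247] z.010 [ 0.4913 -0.2306]
[255 128   3  11  27] [255.8 132.6] z.055 [ 0.4794 -0.1845] z.010 [ 0.4771 -0.1858]
[261 142  25   8 188] [272.6 145.6] z.055 [ 0.4697 -0.2111] z.010 [ 0.4662 -0.2154]
98 [246, 247, 247, 246, 247, 246, 246, 246, 246, 248, 242, 182, 58, 34, 34, 37, 37, 33, 31, 31, 30, 30, 32, 26, 28, 28, 29, 23, 21, 19, 19, 17, 16, 23, 28, 50, 65, 95, 138, 201, 235, 240, 240, 240, 239, 239, 238, 240, 238, 239]
110 [247, 247, 248, 248, 244, 132, 96, 110, 190, 250, 248, 245, 245, 245, 246, 245, 245, 245, 244, 246, 245, 245, 244, 245, 244, 245, 243, 243, 243, 244, 243, 243, 241, 243, 242, 241, 197, 84, 81, 102, 178, 243, 241, 239, 238, 240, 238, 240, 237, 239]
116 [248, 247, 248, 248, 244, 143, 102, 109, 188, 250, 248, 246, 246, 245, 246, 245, 245, 245, 245, 244, 244, 244, 24
[... 193 characters left out ...]
 245, 245, 245, 245, 245, 245, 245, 245, 244, 243, 244, 244, 242, 244, 243, 244, 243, 243, 243, 243, 242, 242, 242, 244, 246, 136, 83, 84, 95, 197, 242, 240, 239, 239, 240, 240, 240, 223, 140]
143 [126, 126, 129, 132, 126, 126, 129, 127, 127, 122, 94, 25, 16, 19, 19, 16, 20, 14, 25, 23, 19, 20, 19, 20, 20, 18, 14, 19, 22, 22, 23, 24, 18, 42, 83, 112, 126, 129, 125, 127, 125, 122, 129, 124, 123, 127, 125, 131, 127, 130]
146 [131, 130, 127, 128, 126, 127, 128, 126, 127, 119, 104, 30, 31, 34, 34, 33, 33, 37, 32, 32, 29, 31, 37, 32, 35, 40, 33, 33, 37, 32, 37, 37, 35, 33, 29, 36, 61, 101, 128, 130, 125, 127, 125, 129, 128, 128, 129, 129, 121, 122]
[(array([211.8, 120.3]), [210, 107, 4, 29, 78])]
```

```bash
python3 - <<'E'
from h import *
import pickle
s,c=pickle.load(open("w4.pkl","rb"))
g=cv2.cvtColor(c["img"],cv2.COLOR_RGB2GRAY).astype(float)
for x in(268,275): print(x,"rows88-104",g[88:104,x].tolist(),"rows136-156",g[136:156,x].tolist())
M=R.from_quat(s["eef_rot"]).as_matrix(); tx,ty=M[:2,0],M[:2,1]
rl=onz(c,[(256.5,116.5),(288.2,116.5)],.010,s)[:,:2]; print("rails",rl.round(4).tolist(),np.linalg.norm(rl[1]-rl[0]),"mid along ty",rl.mean(0)@ty)
L=[];Rr=[]
for row in range(104,138):
  seg=255-g[row,250:264]; wgt=np.clip(seg-seg.min()-60,0,None)
print("tcp",s["ee_pos"][:2]@tx,s["ee_pos"][:2]@ty, np.rad2deg(np.arctan2(ty[1],ty[0])))
b=np.array([.503,-.205]); print("coarse bay",b@tx,b@ty)
for r_ in(92,93,94,99,100,142,150,151): print(r_,(onz(c,(272.5,r_),.055,s)[0,:2]@tx).round(4))
P=np.array([.5053,-.2135]); print("rim centre",P@tx,P@ty)
rim=onz(c,np.array([(340,78),(543,80),(341,300),(534,302)])*.64,.062,s)[:,:2]; print((rim@tx).round(4),(rim@ty).round(4))
E
```

```text
268 rows88-104 [125.0, 249.0, 247.0, 247.0, 205.0, 93.0, 94.0, 95.0, 93.0, 34.0, 31.0, 155.0, 250.0, 246.0, 245.0, 244.0] rows136-156 [127.0, 125.0, 129.0, 126.0, 128.0, 96.0, 44.0, 25.0, 18.0, 29.0, 32.0, 35.0, 29.0, 39.0, 114.0, 129.0, 128.0, 126.0, 125.0, 127.0]
275 rows88-104 [118.0, 246.0, 246.0, 246.0, 221.0, 108.0, 87.0, 91.0, 92.0, 49.0, 28.0, 129.0, 248.0, 245.0, 242.0, 243.0] rows136-156 [127.0, 129.0, 131.0, 126.0, 126.0, 99.0, 49.0, 18.0, 19.0, 34.0, 40.0, 31.0, 30.0, 42.0, 109.0, 128.0, 128.0, 126.0, 127.0, 129.0]
rails [[0.5001, -0.1796], [0.5146, -0.2239]] 0.04660205123019777 mid along ty 0.3452151743339701
tcp 0.35811933073431057 0.3165006694680784 -72.46605488566328
coarse bay 0.4178694212103809 0.3470146195803032
92 0.4556
93 0.4543
94 0.4529
99 0.4463
100 0.445
142 0.3891
150 0.3784
151 0.377
rim centre 0.4175017584480754 0.35581262067631225
[0.5119 0.5155 0.3224 0.3203] [0.271  0.4426 0.2697 0.44  ]
```

Bay floor centre comes out at world (0.502, -0.204), with y axis at 17.5° and the pack at (0.580, 0.090) aligned. Now I'll go back to the pack with the tool across it and regrip by the long sides, keeping the tips above rail height.

Call:
step_arm --deltas '[[[0,0,0,0.222,-0.2276,0.0,100],[0,0,0,0.222,-0.2276,0.0,100],[0,0,0,0.222,-0.2276,0.0,100],[0,0,0,0.222,-0.2276,0.0,100],[0,0,0,0.222,-0.2276,0.0,100],[0,0,0,0.222,-0.2276,0.0,100],[0,0,0,0.222,-0.2276,0.06,100],[0,0,0,0.222,-0.2276,0.12,100],[0,0,0,0.222,-0.2276,0.17,100],[0,0,0,0.222,-0.2276,0.21,100],[0,0,0,0.222,-0.2276,0.24,100],[0,0,0,0.222,-0.2276,0.26,100],[0,0,0,0.222,-0.2276,0.274,100],[0,0,0,0.222,-0.2276,0.274,100]]]'

```text
time: 11.92
ee_pos: [0.5804, 0.0895, 0.0026]
eef_rot: [0.988, 0.151, -0.0, 0.0]
ft_force: [-0.8, 0.6, 0.1]
width: 0.0871
grip_force: 0.0
```

Call:
step_arm --deltas '[[[0,0,0,0,0,0,60],[0,0,0,0,0,0,30],[0,0,0,0,0,0,30],[0,0,0,0,0,0,30],[0,0,0,0,0,0,30],[0,0,0,0,0,0,30],[0,0,0,0,0,0,30]]]' --squeeze 25

```text
time: 12.8
ee_pos: [0.5805, 0.0896, 0.0029]
eef_rot: [0.988, 0.151, -0.0, -0.0]
ft_force: [-0.3, 0.4, 0.9]
width: 0.0355
grip_force: 25.0
```

Call:
step_arm --deltas '[[[0,0,0,0,0,-0.03,30],[0,0,0,0,0,-0.07,30],[0,0,0,0,0,-0.105,30],[0,0,0,-0.03,0.02,-0.11,30],[0,0,0,-0.06,0.06,-0.11,30],[0,0,0,-0.1,0.1,-0.11,30],[0,0,0,-0.13,0.14,-0.11,30],[0,0,0,-0.15,0.19,-0.11,30],[0,0,0,-0.1625,0.23,-0.11,30],[0,0,0,-0.1625,0.25,-0.11,30],[0,0,0,-0.1625,0.2565,-0.11,30],[0,0,0,-0.1625,0.2565,-0.11,30],[0,0,0,-0.1625,0.2565,-0.11,30]]]'

```text
time: 14.42
ee_pos: [0.5023, -0.2025, 0.1127]
eef_rot: [0.988, 0.152, -0.0, -0.0]
ft_force: [0.2, -0.3, -1.4]
width: 0.0359
grip_force: 25.0
```

```bash
python3 - <<'E'
from h import *
s,c=grab("wrist","w5"); S,C=grab("scene","s5"); print(s["ee_pos"],s["eef_rot"],s["grip_force"],s["ft_force"])
M=R.from_quat(s["eef_rot"]).as_matrix(); tx,ty=M[:2,0],M[:2,1]; b=np.array([.5019,-.2037])
print("off bay-tcp tx,ty",(b-s["ee_pos"][:2])@tx,(b-s["ee_pos"][:2])@ty)
def m(x,y,z): return np.array([*(b+y*tx+x*ty),z])
im=c["img"].copy()
for x,y,z in((-.017,.0385,.055),(.017,.0385,.055),(-.0235,.03,.01),(.0235,.03,.01),(-.075,.095,.062),(.095,.095,.062)):
    u=proj(c,m(x,y,z),s)[0]; print((x,y,z),u.round(1)); cv2.circle(im,tuple(int(round(v)) for v in u),2,(255,0,255),-1)
a=cv2.resize(im,(800,600)); d=cv2.resize(C["img"][120:250,80:230],(340,295)); a[305:600,460:800]=d
cv2.imwrite("pics/w5.png",a[:,:,::-1])
E
```

```text
[ 0.50225526 -0.20248357  0.11274983] [ 9.88372579e-01  1.52050981e-01 -1.12395782e-04 -3.61622366e-04] 24.999984903261065 [ 0.23827167 -0.33751606 -1.38449279]
off bay-tcp tx,ty -0.000704447169508633 0.0010534040324667747
(-0.017, 0.0385, 0.055) [232.7 152.1]
(0.017, 0.0385, 0.055) [276.4 152.1]
(-0.0235, 0.03, 0.01) [229.  155.2]
(0.0235, 0.03, 0.01) [279.4 155.2]
(-0.075, 0.095, 0.062) [156.4  82. ]
(0.095, 0.095, 0.062) [375.9  84.3]
```

View pics/w5.png

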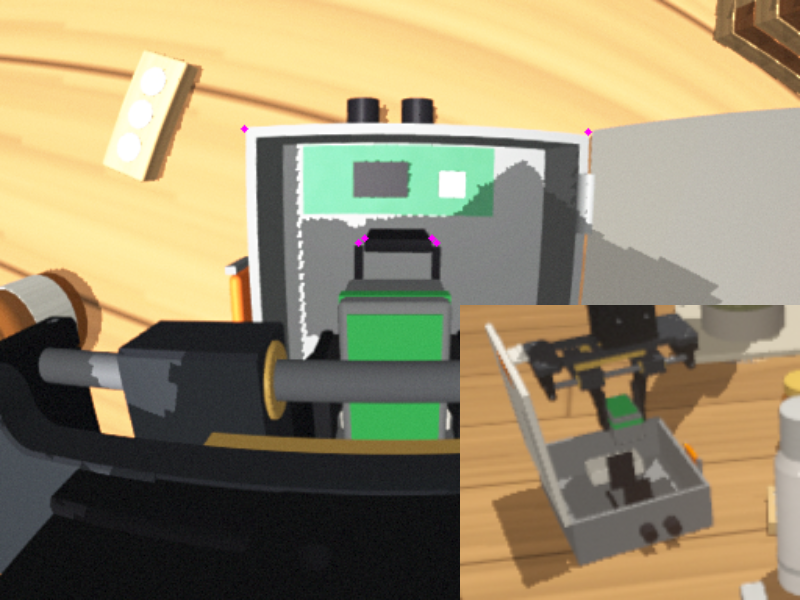

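The hover view shows the pack over the bay between the rails, which sit at about (359,260) and (436,260) with the predicted marks matching. The lid is clear of the gripper. One numeric check lengthwise before I descend.

```bash
python3 - <<'E'
from h import *
import pickle
s,c=pickle.load(open("w5.pkl","rb"))
M=R.from_quat(s["eef_rot"]).as_matrix(); tx,ty=M[:2,0],M[:2,1]; b=np.array([.5019,-.2037]); p=s["ee_pos"][:2]
for n,y,z in(("out lo",.0385,.005),("out hi",.0385,.055),("in hi",.0315,.055)): print(n,proj(c,np.array([*(b+y*tx),z]),s).round(1))
for z in(.1098,.1458): print("pack end",z,proj(c,np.array([*(p+.029*tx),z]),s).round(1))
g=cv2.cvtColor(c["img"],cv2.COLOR_RGB2GRAY)
for x in(250,256): print(x,list(zip(range(140,205),g[140:205,x].tolist())))
E
```

```text
out lo [[254.2 145.5]]
out hi [[254.5 152. ]]
in hi [[254.5 160.9]]
pack end 0.1098 [[253.3 177.8]]
pack end 0.1458 [[253.5 193.3]]
250 [(140, 141), (141, 134), (142, 133), (143, 140), (144, 140), (145, 134), (146, 74), (147, 21), (148, 22), (149, 20), (150, 19), (151, 13), (152, 25), (153, 31), (154, 38), (155, 33), (156, 33), (157, 35), (158, 33), (159, 34), (160, 31), (161, 73), (162, 133), (163, 131), (164, 132), (165, 134), (166, 134), (167, 131), (168, 134), (169, 133), (170, 129), (171, 130), (172, 135), (173, 134), (174, 131), (175, 134), (176, 132), (177, 134), (178, 116), (179, 83), (180, 80), (181, 82), (182, 79), (183, 79), (184, 78), (185, 82), (186, 84), (187, 89), (188, 87), (189, 109), (190, 80), (191, 80), (192, 80), (193, 103), (194, 125), (195, 123), (196, 122), (197, 132), (198, 128), (199, 131), (200, 130), (201, 117), (202, 138), (203, 134), (204, 137)]
256 [(140, 132), (141, 136), (142, 136), (143, 135), (144, 136), (145, 138), (146, 75), (147, 32), (148, 21), (149, 22), (150, 15), (151, 25), (152, 22), (153, 27), (154, 36), (155, 40), (156, 35), (157, 33), (158, 31), (159, 24), (160, 35), (161, 80), (162, 134), (163, 133), (164, 130), (165, 131), (166, 132), (167, 130), (168, 133), (169, 130), (170, 131), (171, 134), (172, 128), (173, 131), (174, 129), (175, 131), (176, 128), (177, 134), (178, 118), (179, 81), (180, 74), (181, 78), (182, 79), (183, 80), (184, 82), (185, 84), (186, 80), (187, 83), (188, 91), (189, 104), (190, 86), (191, 80), (192, 83), (193, 105), (194, 123), (195, 124), (196, 129), (197, 131), (198, 128), (199, 127), (200, 129), (201, 114), (202, 136), (203, 136), (204, 133)]
```

Predictions match within half a pixel. Descending with a 1 mm correction, stopping a few mm above the floor.

Call:
step_arm --deltas '[[[0,0,0,-0.0007,0.001,0,30],[0,0,0,-0.0007,0.001,0.02,30],[0,0,0,-0.0007,0.001,0.035,30],[0,0,0,-0.0007,0.001,0.05,30],[0,0,0,-0.0007,0.001,0.065,30],[0,0,0,-0.0007,0.001,0.08,30],[0,0,0,-0.0007,0.001,0.09,30],[0,0,0,-0.0007,0.001,0.097,30],[0,0,0,-0.0007,0.001,0.102,30],[0,0,0,-0.0007,0.001,0.102,30]]]'

```text
time: 15.78
ee_pos: [0.5018, -0.2049, 0.0108]
eef_rot: [0.988, 0.151, -0.0, -0.0]
ft_force: [-0.2, -0.3, -1.6]
width: 0.0358
grip_force: 25.0
```

Call:
step_arm --deltas '[[[0,0,0,0,0,0.001,30],[0,0,0,0,0,0.002,30],[0,0,0,0,0,0.003,30],[0,0,0,0,0,0.0035,30]]]'

```text
time: 16.27
ee_pos: [0.502, -0.2049, 0.0079]
eef_rot: [0.988, 0.151, 0.0, -0.0]
ft_force: [-3.8, 2.0, 10.9]
width: 0.0358
grip_force: 25.0
```

Floor contact at the expected height. Opening partly and rising straight up.

Call:
step_arm --deltas '[[[0,0,0,0,0,-0.0005,70],[0,0,0,0,0,-0.0005,70],[0,0,0,0,0,-0.0005,70],[0,0,0,0,0,-0.0005,70],[0,0,0,0,0,-0.0005,70],[0,0,0,0,0,-0.02,70],[0,0,0,0,0,-0.05,70],[0,0,0,0,0,-0.1,70],[0,0,0,-0.02,0,-0.15,70],[0,0,0,-0.06,-0.03,-0.2,70],[0,0,0,-0.06,-0.03,-0.25,70],[0,0,0,-0.06,-0.03,-0.27,70],[0,0,0,-0.06,-0.03,-0.27,70],[0,0,0,-0.06,-0.03,-0.27,70]]]'

```text
time: 18.02
ee_pos: [0.4351, -0.1943, 0.2768]
eef_rot: [0.989, 0.151, -0.0, -0.0]
ft_force: [-0.0, -0.2, -0.7]
width: 0.0606
grip_force: 0.0
```

```bash
python3 - <<'E'
from h import *
s,c=grab("wrist","w6"); print(s["time"],s["ee_pos"],s["width"])
M=R.from_quat(s["eef_rot"]).as_matrix(); tx,ty=M[:2,0],M[:2,1]; b=np.array([.5019,-.2037])
for ce,st,m in blobs(c["img"],45,85,110,amin=100):
    bx=cv2.minAreaRect(np.argwhere(m)[:,::-1].astype(np.float32)); P=onz(c,ce,.041,s)[0,:2]
    print(ce,st,"bay y,x",((P-b)@tx).round(4),((P-b)@ty).round(4),bx)
# lid: visible points
im=c["img"]; cv2.imwrite("pics/w6.png",cv2.resize(im,(800,600))[:,:,::-1])
E
```

```text
18.025 [ 0.43513742 -0.19427147  0.27681821] 0.06064360577212847
[294.1  75.3] [263, 60, 48, 28, 326] bay y,x 0.0615 0.0271 ((286.71435546875, 73.21218872070312), (46.715091705322266, 26.90013313293457), 1.6846843957901)
[275.2 120.8] [264, 103, 22, 35, 646] bay y,x -0.0021 0.0014 ((274.5, 120.0), (34.0, 21.0), 90.0)
```

View pics/w6.png

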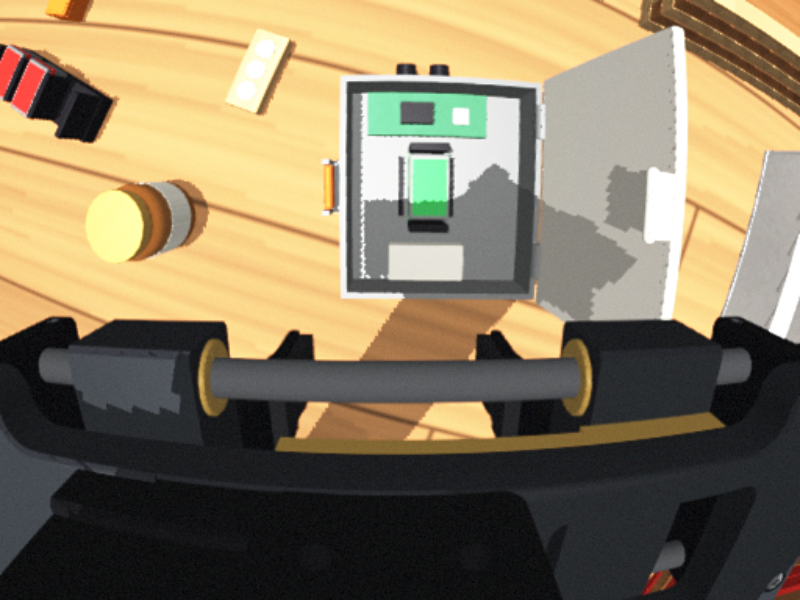

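The pack is in the bay between the stops, about 2 mm off centre at (429,187), with the fingers clear and the lid still open. Next I'll close the fingers, pass high over the lid, and go down behind it.

Call:
step_arm --deltas '[[[0,0,0,0.03,0.03,-0.01,0],[0,0,0,0.061,0.06,-0.02,0],[0,0,0,0.061,0.1,-0.02,0],[0,0,0,0.061,0.15,-0.02,0],[0,0,0,0.061,0.194,-0.02,0],[0,0,0,0.061,0.194,0.0,0],[0,0,0,0.061,0.194,0.03,0],[0,0,0,0.061,0.194,0.06,0],[0,0,0,0.061,0.194,0.087,0],[0,0,0,0.061,0.194,0.087,0]]]'

```text
time: 19.32
ee_pos: [0.5505, -0.3602, 0.1873]
eef_rot: [0.989, 0.151, -0.002, -0.002]
ft_force: [0.5, 0.2, 0.1]
width: 0.0003
grip_force: 0.0
```

Call:
step_arm --deltas '[[[0,0,0,0,-0.02,0,0],[0,0,0,0,-0.033,-0.006,0],[0,0,0,0,-0.046,-0.012,0],[0,0,0,0,-0.06,-0.012,0],[0,0,0,0,-0.072,-0.011,0],[0,0,0,0,-0.087,-0.009,0],[0,0,0,0,-0.101,-0.005,0],[0,0,0,0,-0.115,0.0,0],[0,0,0,0,-0.129,0.007,0],[0,0,0,0,-0.142,0.015,0],[0,0,0,0,-0.153,0.0245,0],[0,0,0,0,-0.164,0.035,0],[0,0,0,0,-0.174,0.046,0]]]'

```text
time: 20.95
ee_pos: [0.4995, -0.1944, 0.1436]
eef_rot: [0.988, 0.151, -0.0, -0.0]
ft_force: [0.4, -0.5, -0.0]
width: 0.0003
grip_force: 0.4
```

```bash
python3 - <<'E'
from h import *
s,c=grab("scene","s7"); s2,w=grab("wrist","w7"); print(s["time"],s["ee_pos"],s["ft_force"])
a=cv2.resize(w["img"],(400,300)); d=cv2.resize(c["img"][80:260,60:260],(400,360))
im=np.zeros((360,800,3),np.uint8); im[:300,:400]=a; im[:,400:]=d
cv2.imwrite("pics/c7.png",im[:,:,::-1])
E
```

```text
20.95 [ 0.49953996 -0.19439272  0.14355605] [ 0.44172157 -0.47703689 -0.04349055]
```

View pics/c7.png

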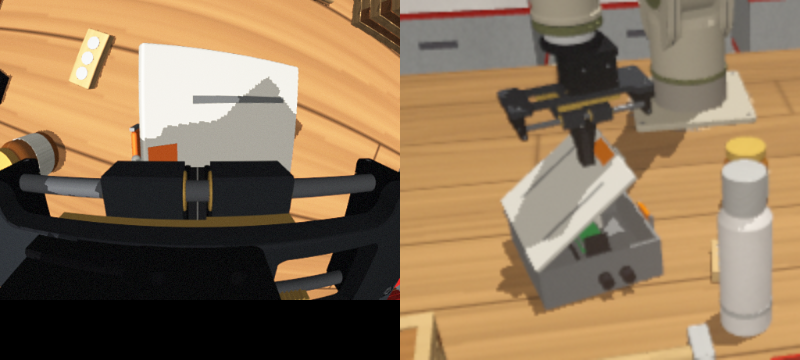

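The lid is following, at about 0.6 rad with the finger on the outer face near the orange mark. Continuing down, then recentring over the press mark.

Call:
step_arm --deltas '[[[0,0,0,0,-0.008,0.013,0],[0,0,0,0,-0.016,0.026,0],[0,0,0,0,-0.02,0.037,0],[0,0,0,0,-0.024,0.047,0],[0,0,0,0,-0.026,0.054,0],[0,0,0,0,-0.028,0.061,0],[0,0,0,0,-0.028,0.03,0],[0,0,0,0,-0.06,0.03,0],[0,0,0,0,-0.06,0.045,0],[0,0,0,0,-0.06,0.06,0],[0,0,0,0,-0.06,0.066,0],[0,0,0,0,-0.06,0.07,0]]]'

```text
time: 22.55
ee_pos: [0.4816, -0.1385, 0.0737]
eef_rot: [0.989, 0.151, -0.001, 0.0]
ft_force: [-0.4, -0.5, -0.0]
width: 0.0006
grip_force: 0.2
```

Call:
step_arm --deltas '[[[0,0,0,0,0,0.003,0],[0,0,0,0,0,0.006,0],[0,0,0,0,0,0.008,0],[0,0,0,0,0,0.01,0],[0,0,0,0,0,0.012,0],[0,0,0,0,0,0.013,0]]]'

```text
time: 23.3
ee_pos: [0.4819, -0.1378, 0.0613]
eef_rot: [0.988, 0.151, -0.0, -0.0]
ft_force: [-1.4, 0.4, 4.8]
width: 0.0008
grip_force: 2.5
```

Call:
step_arm --deltas '[[[0,0,0,0,0,0.001,0],[0,0,0,0,0,0.002,0],[0,0,0,0,0,0.002,0]]]'

```text
time: 23.68
ee_pos: [0.4821, -0.1378, 0.0608]
eef_rot: [0.989, 0.151, 0.0, -0.001]
ft_force: [-8.8, 2.1, 22.5]
width: 0.0002
grip_force: 11.1
```

Call:
step_arm --deltas '[[[0,0,0,0,0,0.001,0],[0,0,0,0,0,0.001,0]]]'

```text
time: 23.92
ee_pos: [0.4822, -0.1377, 0.0605]
eef_rot: [0.989, 0.151, 0.0, -0.001]
ft_force: [-13.2, 4.1, 33.4]
width: 0.0002
grip_force: 16.7
```

Call:
step_arm --deltas '[[[0,0,0,0,0,-0.01,0],[0,0,0,0,0,-0.05,0],[0,0,0,0,0,-0.1,0],[0,0,0,-0.02,-0.02,-0.15,0],[0,0,0,-0.06,0.03,-0.2,0],[0,0,0,-0.08,0.05,-0.22,0],[0,0,0,-0.08,0.05,-0.22,0],[0,0,0,-0.08,0.05,-0.22,0]]]'

```text
time: 24.92
ee_pos: [0.4206, -0.2088, 0.278]
eef_rot: [0.988, 0.152, -0.0, -0.0]
ft_force: [-0.3, -0.6, -0.6]
width: 0.0
grip_force: 0.0
```

```bash
python3 - <<'E'
from h import *
s,c=grab("wrist","w8"); S,C=grab("scene","s8"); T,t=grab("top","t8"); print(s["time"],s["ee_pos"])
M=R.from_quat(s["eef_rot"]).as_matrix(); tx,ty=M[:2,0],M[:2,1]; b=np.array([.5019,-.2037])
im=c["img"].copy()
for ce,st,m in blobs(c["img"],3,14,170,amin=30): print("orange",ce,st,"bay y,x @.071",((onz(c,ce,.071,s)[0,:2]-b)@tx).round(4),((onz(c,ce,.071,s)[0,:2]-b)@ty).round(4))
for nm,th in(("home",0),("0.065",.065)):
  for y in(-.098,.098):
    P=np.array([*(b+(.095-.178*np.cos(th)+.0085*np.sin(th))*ty+y*tx),.0625+.178*np.sin(th)+.0085*np.cos(th)])
    print(nm,y,"wrist",proj(c,P,s).round(1),"scene",proj(C,P).round(1))
q=cv2.resize(C["img"][130:250,90:210],(400,400),interpolation=cv2.INTER_CUBIC); w=cv2.resize(im,(400,300))
o=np.zeros((400,800,3),np.uint8); o[:300,:400]=w; o[:,400:]=q; cv2.imwrite("pics/c8.png",o[:,:,::-1])
for nm,h0,h1,z in(("red",0,4,.058),("blue",105,125,.03),("yellow",20,32,.045)):
    for ce,st,m in blobs(t["img"],h0,h1,150): print(nm,ce)
E
```

```text
24.925 [ 0.42060626 -0.20879063  0.27797058]
orange [40.8  2.3] [27, 0, 25, 7, 126] bay y,x @.071 0.1933 -0.3524
orange [500.4   2.9] [493, 0, 13, 9, 41] bay y,x @.071 0.2197 0.4059
orange [201.  106.4] [200, 92, 3, 29, 77] bay y,x @.071 -0.0003 -0.0855
orange [ 89.6 127.4] [71, 105, 29, 50, 460] bay y,x @.071 -0.0194 -0.2492
home -0.098 wrist [[204.8 181.2]] scene [[168.8 165.2]]
home 0.098 wrist [[203.2  32.2]] scene [[193.2 196.2]]
0.065 -0.098 wrist [[204.1 183.2]] scene [[168.1 162. ]]
0.065 0.098 wrist [[202.5  29.8]] scene [[192.6 192.8]]
red [252.4 104.6]
red [190.9 219.3]
red [207.2 224. ]
blue [231.9 155.4]
yellow [125.1 215.3]
yellow [271.6 259.5]
```

View pics/c8.png

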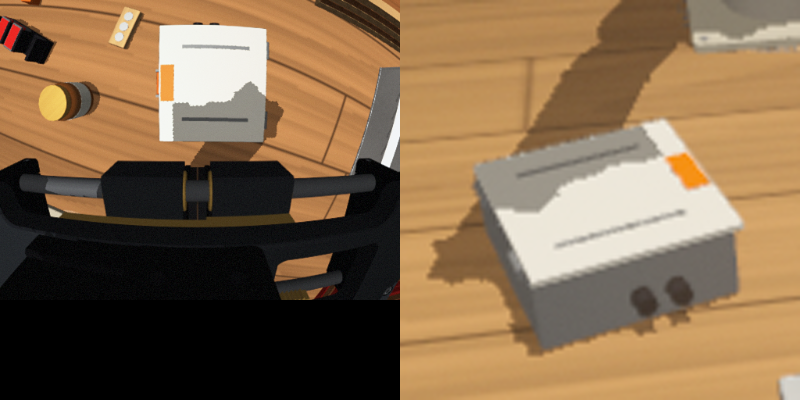

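The lid sits flush: its free-edge corner is at scene (192.6, 196.6), against a predicted (193.2, 196.2) when home. It held 33 N on a hard stop, and the red packs, tape, tin and jar I re-checked have not moved. Handing in.

```bash
python3 -c "
from bench import r
print(r.close_job())"
```

```text
the job is handed in; nothing more can be done
None
```

The green pack is home in the bay (about 2 mm off centre), the lid is pressed shut past the catch, the other objects show no sign of being moved, and the job is handed in at about 25 s; the hand-in gave no pass/fail result.

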